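Move the carving to the other dovetail holder

TASK

Move the carving on its dovetail plate to the empty bench holder: press the side pad of the catch that locks it in, so that its spring pushes it part-way out, draw it out along the rails, then slide it into the empty holder fully home against its stop until that holder's catch snaps up behind it, and let go. Work gently, never forcing or jamming the plate or the catch, and leave the gouge, the mallet and the sharpening stone where they lie.

Things in the scene. Friction and masses are not known exactly. Their poses are not given: they have to be found in the camera images.
- carving: Pale wood carving blank, 60 x 44 x 40 mm (x, y, z) with a low rounded knob on top, screwed on an aluminium dovetail plate; about 0.35 kg. Origin: centre of the plate's underside; x = its slide-in direction (nose +x). Plate 70 mm long (x -35 to +35), 62 mm wide below, 50 mm above, 16 mm thick; wood from z 16 to 56 mm, its flat sides at y +-22 (grip there, above the rails); knob top at z 76 mm.
- holder_a: Dark steel dovetail holder fixed to the bench, 208 x 100 mm; it holds the carving, locked at the start. Origin: on the bench under the middle of a plate that is home with the stop block at its middle setting; +x is the slide-in direction, z up. Waxed channel floor 20 mm high, from x -140 to +68. Undercut rails x -80 to +68, tops 33 mm high, outer sides y +-50; plate play 1 mm each side, 1.7 mm upward.
- holder_b: Dark steel dovetail holder fixed to the bench, 208 x 100 mm; empty at the start. Origin: on the bench under the middle of a plate that is home with the stop block at its middle setting; +x is the slide-in direction, z up. Waxed channel floor 20 mm high, from x -140 to +68. Undercut rails x -80 to +68, tops 33 mm high, outer sides y +-50; plate play 1 mm each side, 1.7 mm upward.
- holder_a_home (a point): Point on the channel floor, 20 mm above the bench, where the carving's origin lies at the start, locked in the holder that holds it; x = slide-in direction.
- holder_b_home (a point): Point on the channel floor, 20 mm above the bench, near which the carving's origin lies when home in the holder that is empty at the start; x = slide-in direction. The true place is up to 15 mm nearer or farther along x, wherever its stop block was clamped: push until the plate meets the stop block. It takes about 7 to 9 N on the way (ejector, catch, friction) and rises steeply at the block.
- holder_a_mouth (a point): Mouth of the holder that holds the carving at the start: on the channel floor (20 mm above the bench), mid-width, where the rails begin, holder x -80 mm. Before it (holder x below -80) the floor is open above: set the plate down or lift it off there. Low cheeks (8 mm) lead in from holder x -120 (half gap 40 mm) to -80 (half gap 32 mm).
- holder_b_mouth (a point): Mouth of the holder that is empty at the start: on the channel floor (20 mm above the bench), mid-width, where the rails begin, holder x -80 mm. Before it (holder x below -80) the floor is open above: set the plate down or lift it off there. Low cheeks (8 mm) lead in from holder x -120 (half gap 40 mm) to -80 (half gap 32 mm).
- holder_a_pad (a point): Middle of the top of the catch pad of the holder that holds the carving at the start: 26 mm square steel pad outside the +y rail, at holder x -42, y +74 mm, 38 mm above the bench when up; press straight down, up to 7 mm; over 5 mm frees the plate.
- holder_a_catch (a joint): Catch of the holder that holds the carving at the start, one piece, slides straight down: 0 = up, 0.007 m = fully down; spring 4 to 7.5 N. Tongue 20 mm wide, 5 mm above the channel floor, ramped towards the mouth so that an entering plate pushes it down; its upright face, 71.8 mm before the stop block, locks behind a 70 mm plate. Its stop block is at the middle setting.
- holder_b_catch (a joint): Catch of the holder that is empty at the start, one piece, slides straight down: 0 = up, 0.007 m = fully down; spring 4 to 7.5 N. Tongue 20 mm wide, 5 mm above the channel floor, ramped towards the mouth so that an entering plate pushes it down; its upright face, 71.8 mm before the stop block, locks behind a 70 mm plate. Catch and pad move with the stop block, up to 15 mm along x.
- holder_a_ejector (a joint): Ejector of the holder that holds the carving at the start: sprung steel pusher 24 mm wide in the stop block; 0 = pushed in flush, 0.0215 m = out; about 0.0018 with a locked plate. Pushes towards the mouth with 6 N (in) to 3.4 N (out). When the catch is pressed it drives the plate about 20 mm towards the mouth, past the tongue, so the catch can be let go.
- holder_b_ejector (a joint): Ejector of the holder that is empty at the start: sprung steel pusher 24 mm wide in the stop block; 0 = pushed in flush, 0.0215 m = out; about 0.0018 with a locked plate. Pushes towards the mouth with 6 N (in) to 3.4 N (out). Without the catch behind it, a plate is pushed back out.
- gouge: Bystander: carving gouge lying on the bench, wooden handle (-x) and steel blade (+x), 185 mm long, 26 mm high.
- mallet: Bystander: wooden mallet lying on the bench, head 50 x 90 x 50 mm, handle 140 mm long along -x from the origin.
- stone: Bystander: grey sharpening stone 50 x 150 x 22 mm lying flat; origin under its centre.
Not all that is in view belongs to the job. What is meant by the carving is not orange, and is the smaller of those in its own colour.

How it is judged:
On the way, in this order (a step that is already met when the one before it is completed fails the run):
1. the loaded holder's catch is pressed down (value of joint holder_a_catch above 0.004 m), for 0.05 s.
2. the carving is out of its first holder (distance between carving and holder_a_home above 0.13 m), for 0.1 s.
3. the carving is fully home against the other holder's stop block (distance between carving and holder_b_home below 0.019 m and value of joint holder_b_ejector below 0.003 m), for 0.2 s.
At the end, for the whole second after the job is handed in: The carving is locked in the holder that was empty: against the stop block (ejector within 3 mm of flush), catch up behind it (under 1.5 mm), origin within 19 mm of the nominal home point and 3 mm of the channel's middle, flat (0.06 rad), aligned (0.05 rad), at rest and let go (all of step 3 and value of joint holder_b_catch below 0.0015 m and y of carving in the frame of holder_b_home between -0.003 and 0.003 m and z of carving in the frame of holder_b_home below 0.004 m and angle between the x axis of carving and the x axis of holder_b, either way round below 0.05 rad and angle between carving's own z axis and vertical below 0.06 rad and linear speed of carving below 0.01 m/s); the robot touches nothing.
It fails at once if the plate is forced against a holder, its stop or its catch with more than 80 N (contact force between carving and holder_a above 80 N or contact force between carving and holder_b above 80 N).
It fails at once if the robot leans on a holder or its catch pad with more than 40 N (contact force between the arm and holder_a above 40 N or contact force between the arm and holder_b above 40 N).
It fails at once if the gouge, the mallet or the stone is moved by more than 15 mm (distance of any of gouge, mallet, stone from where it was at the start of the episode above 0.015 m).
It also fails if it takes over 72 s, if anything falls off the work surface, if the arm or the gripper's body presses on something with over 40 N, if the wrist force passes 120 N, or if a joint passes its speed limit or range.

ROBOT

A 6-joint arm with a two-finger parallel gripper is mounted at the origin on the work surface. World frame = base frame: x ahead of the robot, y to its left, z up, the work surface at z = 0. Lengths are in m, angles in rad, forces in N, time in s.
With the tool pointing down it reaches from about 0.25 to 0.725 m from the base axis. Payload 4 kg.
Tool frame: the origin (TCP) lies midway between the tips of the shut fingers; the grasp point (between the pads) lies 19 mm behind it (bot.grip_point_offset is the distance from the TCP to the grasp point, in m); z points along the fingers, y is the line along which they close (so a half turn about z gives the same grasp; the last joint's range is limited). The gripper opens to 85 mm and grips with 20 to 120 N. Pads are 22 mm wide; open, the fingers measure 114 mm over their backs; the gripper's body (76 mm by 85 mm) begins 54 mm behind the grasp point. The pads swing forward as they close: fully open they stand 13 mm farther back than shut.
Start: joints at [0, 0.241, 0.005, 1.335, 0, 1.571], TCP at [0.5, -0, 0.231] pointing down, gripper open.
Joint ranges: [-2.72, 2.72], [-1.05, 1.87], [-1.09, 1.28], [-1.99, 2.15], [-1.42, 1.44], [-3.14, 3.14]. Speed limits (rad/s): [2.79, 2.79, 3.14, 3.14, 3.14, 3.14].

INTERFACE

Orientations are given as a unit quaternion [x, y, z, w].
In Python, from workcell import bot gives the robot as it stands.
- The arm moves only by the tool step_arm, never from a script. Its argument "targets" is text: rows parted by semicolons, each of 7 numbers parted by spaces: the opening, from -1 (shut) to 1 (fully open), so that 0 is half open, then the shift along the world's x, y, z normalised to -1 to 1, where 1 is 0.5 m, then the turn, a rotation vector about the world's x, y, z normalised to -1 to 1, where 1 is pi/4 rad. In form: gripper x y z wx wy wz; .... A call has 1 to 10 rows; each row is the pose to reach, as a shift and turn from the pose commanded when the call began; what a row does not reach only later rows make up. A row lasts 1/12 s, in which the tool goes at most 41.7 mm and 7.16 degrees, less where a joint would pass 70% of its speed; a pose out of reach is approached as far as the arm can. A call with a number of a shift or a turn outside -1 to 1 is refused whole. A call with a gripper value outside its range is refused whole. The fingers move at their own pace and stop on an object; the grip force is fixed at half the most. Time passes only in rows, so rows that repeat a pose let the fingers close. It gives the time, the measured TCP pose, the force, the opening and the grip force at its end, in the units of the state.
- bot.get_obs(): the state, without advancing time (a new reading comes with each control period).
- bot.camera(name): name is "scene" or "side" or "wrist"; returns the picture (384x512x3 uint8, red, green, blue); there is no depth.
- bot.camera_info(name): a dict with "vertical_fov" (degrees; the focal length in pixels is half the picture's height over the tangent of half this angle, whatever the lens; pixels are square), "cx", "cy" (the principal point, pixels), "pose" (4x4, takes a point from camera to world coordinates). Camera axes: x right, y up, looking along -z (the intrinsics and any distortion apply to the point x, -y, -z); pixel columns grow to the right and rows downward; lengths in m; the calibration is good to about 2 mm. A picture is of the moment at which its call begins: read the wrist's pose just before it. camera_info takes no time and is no camera call; for the wrist camera it gives the pose at the moment of the call.
- bot.job_done(): hands the job in; it is judged then, once.
The state is a dict: "clock": time; "joint_pos": joint angles; "joint_vel": joint speeds; "tau": joint torques, N m; "eef_pos": TCP position; "tool_rot": TCP orientation; "ft_force": force on the tool from outside, world axes, zero at the start; "ft_torque": the same for the moment, N m; "grip_width": finger opening in m; "grasp_force": force on a finger pad.
Only numpy, scipy, OpenCV 4.12 (cv2) and the standard library are available. Lean on these libraries where they do the work, as an engineer would, in place of code of your own. Each camera call takes 0.05 s, during which the arm holds its last target. There are 200 camera calls.

## Working session

There is one attempt and no reset: what is moved stays moved. The work goes in short steps, Python scripts to look and compute and a tool call to move; the robot and the scene stay as the last step left them, time stands still between calls to the robot, and variables do not carry over. Pictures are saved under pics/ and viewed, at most 10 in all, crops included, and the job is handed in when it is done.

Besides the shell and the picture viewer there is one more tool, called after "Request:" in YAML: its name, and indented under it one key for each argument. step_arm: Moves the arm, as the interface text tells. Scaled input: -1 to 1 covers 0.5 m each way for a shift and pi/4 rad each way for a turn. Its arguments: {"type":"object","properties":{"targets":{"type":"string"}},"required":["targets"]}

```bash
mkdir -p pics; ls
python3 - <<'E'
from workcell import bot
import cv2,numpy as np
for n in("scene","side"):
    cv2.imwrite(f"pics/{n}0.png",bot.camera(n)[:,:,::-1])
    i=bot.camera_info(n);print(n,{k:(np.round(v,4).tolist() if k=="pose" else v) for k,v in i.items()})
o=bot.get_obs();print(o)
E
```

```text
pics
scene {'vertical_fov': 48.59792235083164, 'cx': 262.37665028708784, 'cy': 204.09684318204475, 'pose': [[0.1951, -0.6727, 0.7137, 1.449], [0.9808, 0.1304, -0.1452, -0.1385], [0.0046, 0.7283, 0.6852, 0.8859], [0.0, 0.0, 0.0, 1.0]]}
side {'vertical_fov': 57.38576491936262, 'cx': 256.943073393368, 'cy': 190.85548777243713, 'pose': [[-0.9964, 0.0644, -0.0545, 0.5417], [-0.0844, -0.7465, 0.66, 0.6884], [0.0019, 0.6623, 0.7493, 0.7788], [0.0, 0.0, 0.0, 1.0]]}
{'clock': 0.1, 'joint_pos': array([-1.62713138e-05,  2.41370402e-01,  3.82198515e-03,  1.33521829e+00,
        1.70841023e-05,  1.57077739e+00]), 'joint_vel': array([-0.0008653 , -0.00258951,  0.00420285, -0.00131319, -0.00081115,
        0.00045889]), 'tau': array([-3.57412864e-04, -3.73140085e+01,  2.53010201e+01,  1.07858295e-02,
        2.43542411e-05, -2.54672034e-05]), 'eef_pos': array([ 4.99408428e-01, -2.94100621e-06,  2.30471528e-01]), 'tool_rot': array([ 7.07105502e-01,  7.07107374e-01, -6.90582143e-04, -7.02686948e-04]), 'ft_force': array([-0.2560966 , -1.07237034, -0.33284289]), 'ft_torque': array([ 0.04345647, -0.00508932,  0.02924715]), 'grasp_force': 0.0, 'grip_width': 0.08532160220080079}
```

View pics/scene0.png

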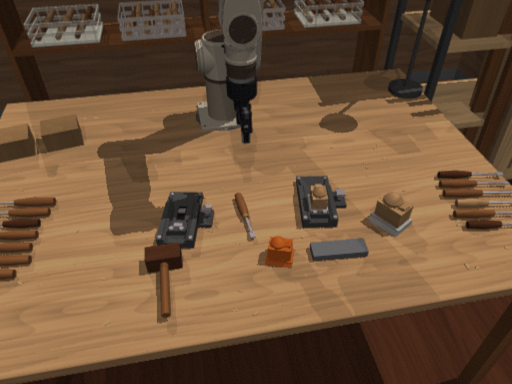

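View pics/side0.png

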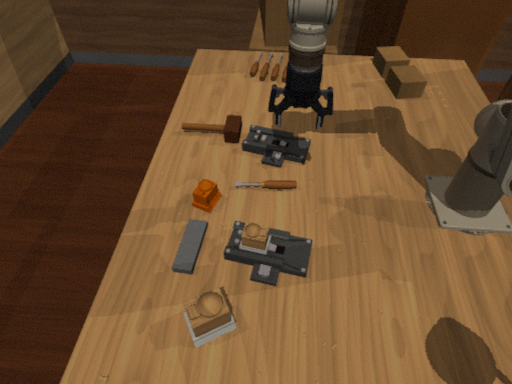

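The scene picture shows holder A (loaded, pale carving) at about (318,200) with its pad on the right at (340,198). Holder B (empty) is at (181,219) with its pad at (207,216). In the side picture they are at (268,250) and (277,145). The orange and the larger pale blanks are decoys, and both holders slide in roughly along world +x.

```bash
cat > h.py <<'E'
import numpy as np,cv2
from workcell import bot
def ray(i,u,v):
    f=192/np.tan(np.radians(i["vertical_fov"])/2);P=np.array(i["pose"])
    d=P[:3,:3]@np.array([(u-i["cx"])/f,-(v-i["cy"])/f,-1.]);return P[:3,3],d
def onz(i,u,v,z):
    o,d=ray(i,u,v);return (o+d*(z-o[2])/d[2])
def proj(i,X):
    f=192/np.tan(np.radians(i["vertical_fov"])/2);P=np.array(i["pose"])
    p=P[:3,:3].T@(np.asarray(X)-P[:3,3]);return np.array([i["cx"]-f*p[0]/p[2],i["cy"]+f*p[1]/p[2]])
E
python3 - <<'E'
from h import *
S=cv2.imread("pics/scene0.png");D=cv2.imread("pics/side0.png")
c=lambda I,x,y:cv2.resize(I[y:y+75,x:x+100],(400,300),interpolation=cv2.INTER_CUBIC)
m=np.vstack([np.hstack([c(S,275,165),c(S,130,183)]),np.hstack([c(D,218,213),c(D,228,110)])])
cv2.imwrite("pics/m1.png",np.clip(m*1.5,0,255).astype('uint8'))
si=bot.camera_info("scene");di=bot.camera_info("side")
for n,a,b in(("A pad",(340,198),(265,273)),("B pad",(207,216),(274,160))):
    print(n,onz(si,*a,.038).round(3),onz(di,*b,.038).round(3))
E
```

```text
A pad [0.584 0.272 0.038] [0.555 0.289 0.038]
B pad [ 0.584 -0.122  0.038] [ 0.554 -0.094  0.038]
```

View pics/m1.png

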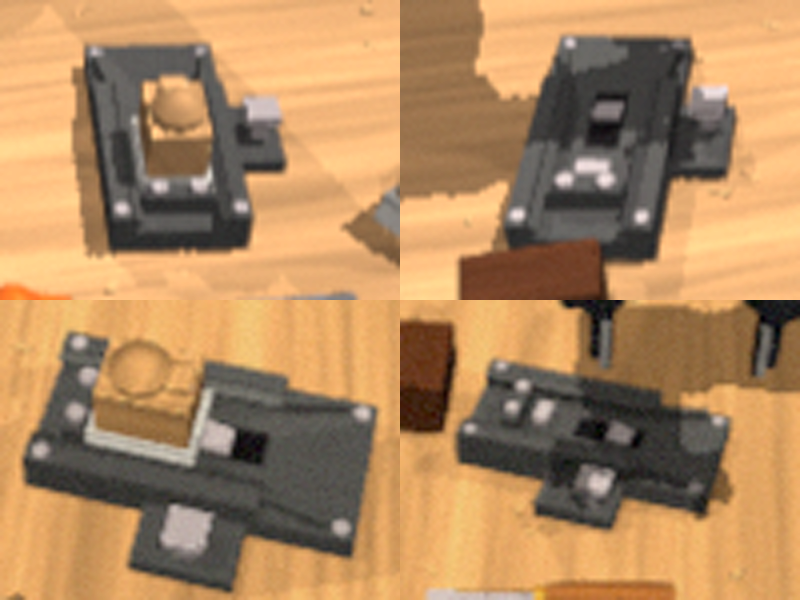

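Run:
```python
from h import *
si=bot.camera_info("scene");di=bot.camera_info("side")
def tri(a,b):
    A=[];B=[]
    for i,p in((si,a),(di,b)):
        o,d=ray(i,*p);d/=np.linalg.norm(d);M=np.eye(3)-np.outer(d,d);A.append(M);B.append(M@o)
    X=np.linalg.solve(sum(A),sum(B));return X,[np.linalg.norm(proj(i,X)-p).round(1) for i,p in((si,a),(di,b))]
so={'A':(275,165),'B':(130,183)};do={'A':(218,213),'B':(228,110)}
pts={'A':[((95,51),(363,112)),((203,50),(341,228)),((122,208),(80,43)),((241,206),(40,150)),((262,110),(187,230))],
'B':[((170,43),(317,120)),((284,43),(295,187)),((116,215),(100,67)),((242,215),(67,128)),((310,97),(197,182))]}
for h in 'AB':
    R=[]
    for a,b in pts[h]:
        X,e=tri(np.array(a)/4+so[h],np.array(b)/4+do[h]);R.append(X);print(h,X.round(4),e)
    R=np.array(R)
    ax=(R[2]+R[3]-R[0]-R[1])[:2]/2;print("len",np.hypot(*ax),"yaw",np.degrees(np.arctan2(ax[1],ax[0])),"width",np.hypot(*(R[1]-R[0])[:2]),np.hypot(*(R[3]-R[2])[:2]),"wyaw",[np.degrees(np.arctan2(-(R[j]-R[j-1])[0],(R[j]-R[j-1])[1])) for j in(1,3)],"mid",R[:4].mean(0)[:2])
```

```text
A [0.4507 0.1815 0.022 ] [np.float64(0.2), np.float64(0.2)]
A [0.4653 0.2659 0.022 ] [np.float64(0.3), np.float64(0.4)]
A [0.6361 0.1514 0.0335] [np.float64(0.2), np.float64(0.3)]
A [0.6508 0.2346 0.0341] [np.float64(0.3), np.float64(0.3)]
A [0.5569 0.2821 0.0352] [np.float64(0.3), np.float64(0.4)]
len 0.18793843941650665 yaw -9.40725062097102 width 0.08567878017008268 0.08452470476313288 wyaw [np.float64(-9.795826403151464), np.float64(-10.054274588990973)] mid [0.55073154 0.20833008]
B [ 0.4506 -0.2152  0.0216] [np.float64(0.3), np.float64(0.3)]
B [ 0.469  -0.1303  0.0235] [np.float64(0.4), np.float64(0.3)]
B [ 0.6336 -0.257   0.0324] [np.float64(0.1), np.float64(0.1)]
B [ 0.6525 -0.1734  0.0352] [np.float64(0.2), np.float64(0.1)]
B [ 0.5456 -0.1171  0.0356] [np.float64(0.2), np.float64(0.2)]
len 0.1880935496064388 yaw -13.037079479240266 width 0.08688019215999784 0.08579485214516287 wyaw [np.float64(-12.231895019013217), np.float64(-12.747721634955443)] mid [ 0.55143392 -0.19397787]
```

Both triangulations fit the given sizes (screw spacing 188 mm, heights 22 and 34 mm):

| | Origin (m) | Yaw | Pad |
|---|---|---|---|
| A | (0.586, 0.202) | -9.7° | within 1 mm of nominal |
| B | (0.5865, -0.202) | -12.7° | about 16 mm nearer the mouth, so its stop is near -15 mm |

Next I go above pad A with the fingers shut.

Request:
step_arm:
  targets: "-1 0.114 0.564 0 0 0 0.98;-1 0.114 0.564 0 0 0 0.98;-1 0.114 0.564 0 0 0 0.98;-1 0.114 0.564 0 0 0 0.98;-1 0.114 0.564 0 0 0 0.98;-1 0.114 0.564 0 0 0 0.98;-1 0.114 0.564 0 0 0 0.98;-1 0.114 0.564 0 0 0 0.98;-1 0.114 0.564 0 0 0 0.98;-1 0.114 0.564 0 0 0 0.98"

```text
clock: 0.93
eef_pos: [0.5565, 0.2818, 0.2303]
tool_rot: [0.39, 0.921, -0.001, -0.001]
ft_force: [-1.3, -0.2, -0.6]
grip_width: -0.0002
grasp_force: 0.0
```

Request:
step_arm:
  targets: "-1 0 0 -0.34 0 0 0.805;-1 0 0 -0.34 0 0 0.805;-1 0 0 -0.34 0 0 0.805;-1 0 0 -0.34 0 0 0.805;-1 0 0 -0.34 0 0 0.805;-1 0 0 -0.34 0 0 0.805;-1 0 0 -0.34 0 0 0.805"

```text
clock: 1.52
eef_pos: [0.5573, 0.2805, 0.0617]
tool_rot: [0.087, 0.996, -0.0, -0.0]
ft_force: [-0.4, 0.4, 1.0]
grip_width: -0.0004
grasp_force: 0.0
```

Run:
```python
from h import *
from scipy.spatial.transform import Rotation as R
o=bot.get_obs();print(o["clock"],o["eef_pos"],R.from_quat(o["tool_rot"]).as_matrix().round(3).tolist(),o["ft_force"],o["joint_pos"].round(2),o["grip_width"])
i=bot.camera_info("wrist");print(i)
I=bot.camera("wrist")[:,:,::-1];cv2.imwrite("pics/w1.png",I)
S=bot.camera("side")[:,:,::-1][200:300,200:333];cv2.imwrite("pics/w1b.png",np.hstack([cv2.resize(I,(400,300)),cv2.resize(S,(400,300))]))
```

```text
1.5167 [0.55728451 0.28050812 0.06166885] [[-0.985, 0.173, -0.0], [0.173, 0.985, -0.0], [0.0, -0.0, -1.0]] [-0.4410977   0.36491926  0.9845379 ] [ 0.47  0.6   0.09  1.07 -0.    0.64] -0.00042689995240559016
{'vertical_fov': 60.01046064585204, 'cx': 258.68509062937414, 'cy': 192.25254808584137, 'pose': array([[ 1.71369987e-01, -9.45254453e-01, -2.77716306e-01,
         4.86685122e-01],
       [ 9.85206740e-01,  1.64396899e-01,  4.83873827e-02,
         2.94034561e-01],
       [-8.26894633e-05, -2.81900122e-01,  9.59443753e-01,
         2.04414402e-01],
       [ 0.00000000e+00,  0.00000000e+00,  0.00000000e+00,
         1.00000000e+00]])}
```

View pics/w1b.png

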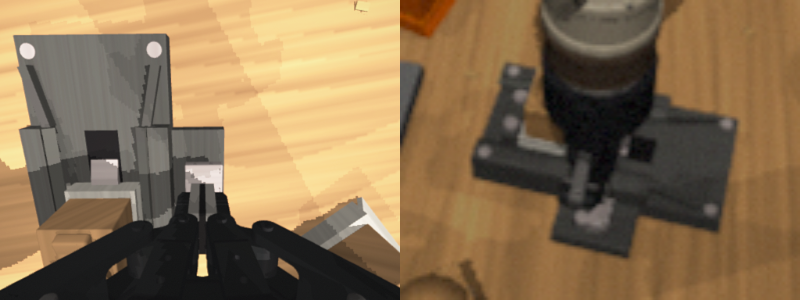

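The wrist view has the shut fingers over the pad (around (205,180) in the left half), in line with holder A and clear of the carving. I press it gently.

Request:
step_arm:
  targets: "-1 0 0.002 -0.042 0 0 0;-1 0 0.002 -0.046 0 0 0;-1 0 0.002 -0.05 0 0 0;-1 0 0.002 -0.053 0 0 0;-1 0 0.002 -0.055 0 0 0;-1 0 0.002 -0.057 0 0 0;-1 0 0.002 -0.058 0 0 0;-1 0 0.002 -0.058 0 0 0"

```text
clock: 2.28
eef_pos: [0.5577, 0.2832, 0.0343]
tool_rot: [0.085, 0.996, 0.0, 0.001]
ft_force: [-1.2, -1.9, 6.0]
grip_width: 0.0001
grasp_force: 2.6
```

Run:
```python
from h import *
o=bot.get_obs();print(o["eef_pos"],o["ft_force"])
I=bot.camera("wrist")[:,:,::-1]
S=bot.camera("side")[:,:,::-1][200:300,200:333];cv2.imwrite("pics/w2b.png",np.hstack([cv2.resize(I,(400,300)),cv2.resize(S,(400,300))]))
```

```text
[0.55773096 0.28316057 0.03428739] [-1.17726239 -1.9120773   5.97400242]
```

View pics/w2b.png

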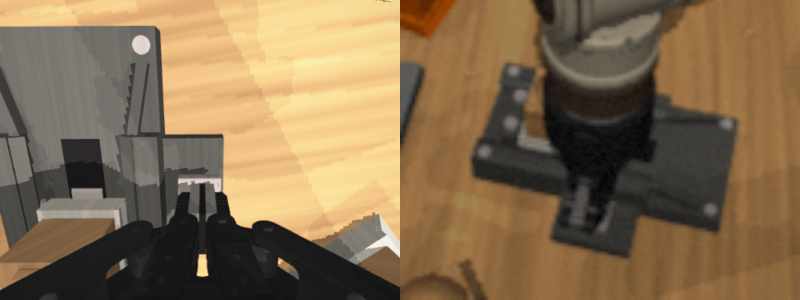

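The pad is touched and 3.7 mm down, and the plate is still in place. I go 5 mm deeper with the arm's compliance.

Request:
step_arm:
  targets: "-1 0 0 -0.004 0 0 0;-1 0 0 -0.008 0 0 0;-1 0 0 -0.01 0 0 0;-1 0 0 -0.01 0 0 0;-1 0 0 -0.01 0 0 0;-1 0 0 -0.01 0 0 0;-1 0 0 -0.01 0 0 0"

```text
clock: 2.97
eef_pos: [0.5581, 0.2834, 0.0308]
tool_rot: [0.085, 0.996, 0.001, 0.002]
ft_force: [-3.4, -2.5, 12.3]
grip_width: -0.0001
grasp_force: 5.9
```

Run:
```python
from h import *
I=bot.camera("wrist")[:,:,::-1]
S=bot.camera("side")[:,:,::-1][200:300,200:333];cv2.imwrite("pics/w3b.png",np.hstack([cv2.resize(I,(400,300)),cv2.resize(S,(400,300))]))
```

```text
(no output)
```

View pics/w3b.png

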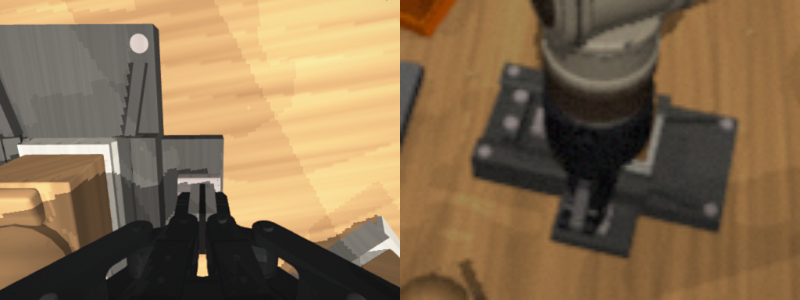

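The plate has sprung out about 20 mm, with the catch pressed 7 mm at 12 N. I release, rise and open over the carving.

Request:
step_arm:
  targets: "-1 0 0 0.27 0 0 0;-1 0 0 0.27 0 0 0;-1 0 0 0.27 0 0 0;-1 0 0 0.27 0 0 0;1 0.019 -0.155 0.27 0 0 0;1 0.019 -0.155 0.27 0 0 0;1 0.019 -0.155 0.27 0 0 0;1 0.019 -0.155 0.27 0 0 0;1 0.019 -0.155 0.27 0 0 0;1 0.019 -0.155 0.27 0 0 0"

```text
clock: 3.9
eef_pos: [0.5666, 0.2063, 0.1625]
tool_rot: [0.084, 0.996, 0.0, 0.0]
ft_force: [-0.5, 0.3, -1.0]
grip_width: 0.0725
grasp_force: 0.0
```

Run:
```python
from h import *
o=bot.get_obs();print(o["eef_pos"],o["tool_rot"],o["ft_force"],o["grip_width"],bot.grip_point_offset)
i=bot.camera_info("wrist");I=bot.camera("wrist")[:,:,::-1];cv2.imwrite("pics/w4.png",I)
S=bot.camera("side")[:,:,::-1];cv2.imwrite("pics/s4.png",S)
cv2.imwrite("pics/w4b.png",np.hstack([cv2.resize(I,(440,330)),cv2.resize(S[200:300,200:320],(360,300))[:, :] if 0 else cv2.resize(S[200:310,200:320],(360,330))]))
# predicted plate/holder points
O=np.array([.5862,.2023,0]);a=np.radians(-9.7);R=np.array([[np.cos(a),-np.sin(a),0],[np.sin(a),np.cos(a),0],[0,0,1]])
for n,p in(("scrM-",(-130,-43,20)),("scrM+",(-130,43,20)),("plate back corner -y",(-55,-25,36)),("+y",(-55,25,36)),("wood back top-",(-50,-22,76)),("+",(-50,22,76))):
    print(n,proj(i,O+R@(np.array(p)/1000)).round(1))
```

```text
[0.56660311 0.20633286 0.16250389] [8.40038726e-02 9.96465358e-01 2.89555692e-04 2.35257872e-04] [-0.4971967   0.3173421  -0.95844111] 0.07249233217495092 0.0187
scrM- [202.1  44. ]
scrM+ [310.9  44.4]
plate back corner -y [225.4 141.9]
+y [287.3 142.1]
wood back top- [224.4 157. ]
+ [287.5 157.2]
```

View pics/w4.png

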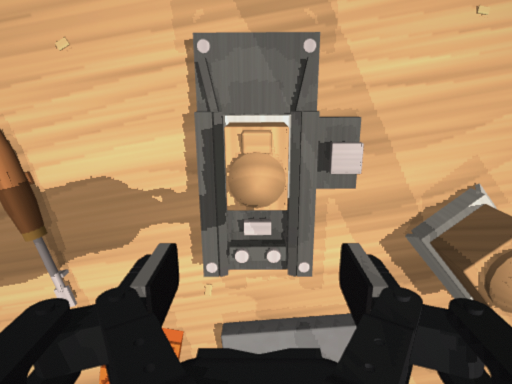

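The wrist view shows the screws where predicted (204,46 and 310,46). The plate's rear edge is at row about 116, farther out than assumed, and the wood spans columns 226-290.

Run:
```python
from h import *
i=bot.camera_info("wrist")
O=np.array([.5862,.2023,0]);a=np.radians(-9.7);R=np.array([[np.cos(a),-np.sin(a),0],[np.sin(a),np.cos(a),0],[0,0,1]])
for n,u,v,z in(("s-",204,46,.021),("s+",310,46,.021),("f-",212,268,.034),("f+",304,268,.034),("plate-",225,115.5,.036),("plate+",291,115.5,.036),("woodtop-",225,127,.076),("wt+",290,127,.076),("ft",226,210,.076),("rail start",201,112,.033)):
    X=onz(i,u,v,z);print(n,X.round(4),(R.T@(X-O)*1000).round(1))
```

```text
s- [0.4524 0.1833 0.021 ] [-128.7  -41.3   21. ]
s+ [0.4662 0.2657 0.021 ] [-129.    42.2   21. ]
f- [0.6381 0.1528 0.034 ] [ 59.5 -40.   34. ]
f+ [0.6519 0.2354 0.034 ] [59.2 43.7 34. ]
plate- [0.507  0.1909 0.036 ] [-76.2 -24.6  36. ]
plate+ [0.5156 0.2423 0.036 ] [-76.4  27.5  36. ]
woodtop- [0.5128 0.1937 0.076 ] [-70.9 -20.9  76. ]
wt+ [0.52   0.2372 0.076 ] [-71.1  23.2  76. ]
ft [0.5714 0.1829 0.076 ] [-11.3 -21.6  76. ]
rail start [0.5013 0.1722 0.033 ] [-78.6 -43.9  33. ]
```

Request:
step_arm:
  targets: "1 -0.042 0.01 -0.08 0 0 0;1 -0.042 0.01 -0.16 0 0 0;1 -0.042 0.01 -0.24 0 0 0;1 -0.042 0.01 -0.24 0 0 0;1 -0.042 0.01 -0.24 0 0 0;1 -0.042 0.01 -0.24 0 0 0;-0.2 -0.042 0.01 -0.24 0 0 0;-0.5 -0.042 0.01 -0.24 0 0 0;-1 -0.042 0.01 -0.24 0 0 0;-1 -0.042 0.01 -0.24 0 0 0"

```text
clock: 4.83
eef_pos: [0.5468, 0.2101, 0.0445]
tool_rot: [0.085, 0.996, -0.0, 0.002]
ft_force: [-1.3, -2.9, 7.0]
grip_width: 0.0433
grasp_force: 60.9
```

Request:
step_arm:
  targets: "-1 0 0 0 0 0 0;-1 0 0 0 0 0 0;-1 0 0 0 0 0 0;-1 0 0 0 0 0 0"

```text
clock: 5.17
eef_pos: [0.5468, 0.2101, 0.0445]
tool_rot: [0.085, 0.996, 0.0, 0.002]
ft_force: [-0.1, -2.8, 6.5]
grip_width: 0.0433
grasp_force: 60.8
```

Gripped at 43.3 mm. I draw it out 80 mm along the rails, easing the slight downward and sideways push.

Request:
step_arm:
  targets: "-1 -0.004 -0.001 0.003 0 0 0;-1 -0.018 0.002 0.004 0 0 0;-1 -0.036 0.005 0.004 0 0 0;-1 -0.054 0.008 0.004 0 0 0;-1 -0.072 0.011 0.004 0 0 0;-1 -0.09 0.014 0.004 0 0 0;-1 -0.108 0.017 0.004 0 0 0;-1 -0.126 0.02 0.004 0 0 0;-1 -0.144 0.023 0.004 0 0 0;-1 -0.16 0.026 0.004 0 0 0"

```text
clock: 6.0
eef_pos: [0.4645, 0.2238, 0.0444]
tool_rot: [0.084, 0.996, 0.0, 0.0]
ft_force: [0.0, -0.9, 1.6]
grip_width: 0.0433
grasp_force: 63.1
```

Request:
step_arm:
  targets: "-1 -0.006 0.001 0 0 0 0;-1 -0.006 0.001 0.01 0 0 0;-1 -0.006 0.001 0.02 0 0 0"

```text
clock: 6.25
eef_pos: [0.4608, 0.2234, 0.0534]
tool_rot: [0.084, 0.996, -0.001, -0.002]
ft_force: [-0.3, -1.1, -3.1]
grip_width: 0.0431
grasp_force: 62.3
```

Run:
```python
from h import *
o=bot.get_obs();print(o["eef_pos"],o["tool_rot"],o["ft_force"],o["ft_torque"],o["grip_width"])
I=bot.camera("wrist")[:,:,::-1]
S=bot.camera("side")[:,:,::-1]
cv2.imwrite("pics/w5b.png",np.hstack([cv2.resize(I,(440,330)),cv2.resize(S[190:300,220:340],(360,330))]))
```

```text
[0.46082746 0.22335015 0.05335412] [ 0.08413212  0.99645268 -0.00103579 -0.0016646 ] [-0.27545849 -1.06356121 -3.12468993] [ 0.00072429 -0.00807768 -0.04457569] 0.04308986070010751
```

View pics/w5b.png

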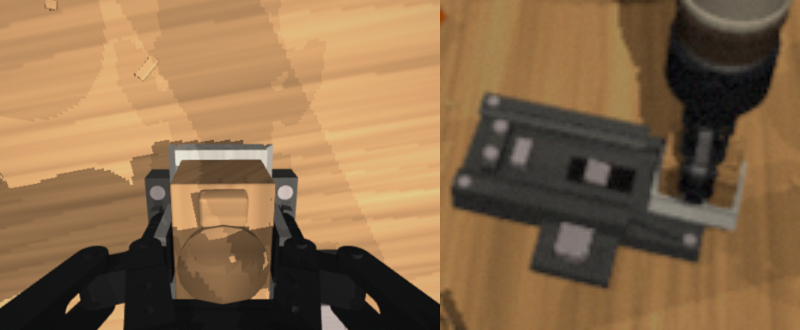

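The carving is free of holder A and hanging level in the fingers. I carry it over high and look at holder B with the wrist camera.

Request:
step_arm:
  targets: "-1 0 0 0.06 0 0 0;-1 0 0 0.14 0 0 0;-1 0 0 0.22 0 0 0;-1 0.02 -0.07 0.3 0 0 0;-1 0.05 -0.14 0.36 0 0 -0.07;-1 0.08 -0.21 0.36 0 0 -0.07;-1 0.11 -0.28 0.36 0 0 -0.07;-1 0.14 -0.35 0.36 0 0 -0.07;-1 0.17 -0.42 0.36 0 0 -0.07;-1 0.2 -0.49 0.36 0 0 -0.07"

```text
clock: 7.18
eef_pos: [0.5629, -0.0235, 0.2339]
tool_rot: [0.112, 0.994, -0.0, -0.0]
ft_force: [1.4, 0.7, -3.5]
grip_width: 0.0428
grasp_force: 62.9
```

Request:
step_arm:
  targets: "-1 0.02 -0.07 0 0 0 0;-1 0.04 -0.14 0 0 0 0;-1 0.06 -0.21 0 0 0 0;-1 0.07 -0.27 0 0 0 0;-1 0.08 -0.33 0 0 0 0;-1 0.08 -0.356 0 0 0 0;-1 0.08 -0.356 0 0 0 0;-1 0.08 -0.356 0 0 0 0"

```text
clock: 7.85
eef_pos: [0.6019, -0.1998, 0.233]
tool_rot: [0.113, 0.994, 0.001, -0.001]
ft_force: [0.9, -0.4, -4.2]
grip_width: 0.0434
grasp_force: 62.7
```

Run:
```python
from h import *
o=bot.get_obs();print(o["eef_pos"],o["tool_rot"],o["ft_force"],o["joint_pos"].round(2),o["grip_width"])
i=bot.camera_info("wrist");I=bot.camera("wrist")[:,:,::-1];cv2.imwrite("pics/w6.png",I)
O=np.array([.5865,-.202,0]);a=np.radians(-12.7);R=np.array([[np.cos(a),-np.sin(a),0],[np.sin(a),np.cos(a),0],[0,0,1]])
for p in((-130,-43,21),(-130,43,21),(58,-43,34),(58,43,34)):print(proj(i,O+R@(np.array(p)/1000)).round(1))
```

```text
[ 0.6019203 -0.199751   0.2330181] [ 1.12727026e-01  9.93625171e-01  5.88851771e-04 -1.13579469e-03] [ 0.93177501 -0.35612827 -4.18563767] [-0.32  0.52  0.42  1.47  0.   -0.09] 0.04340912652720603
[206.4  16.7]
[295.6  16.4]
[212.7 206.1]
[292.  205.8]
```

View pics/w6.png

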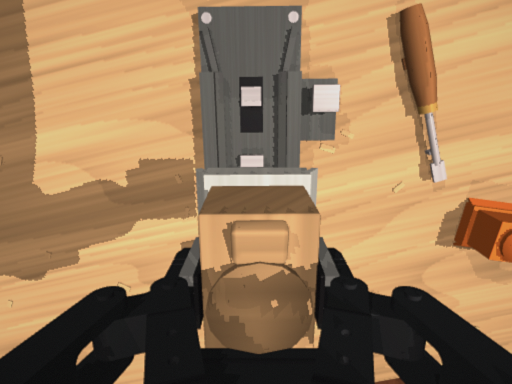

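The wrist view shows holder B's mouth screws at (206,17) and (293,17), the tongue at (251,96), the ejector at (252,160) and the pad at (326,97). The carving hangs straight.

Run:
```python
from h import *
from scipy import ndimage as N
i=bot.camera_info("wrist");I=cv2.imread("pics/w6.png")
g=I.min(2);l,n=N.label(g>150)
for k in range(1,n+1):
    y,x=np.where(l==k)
    if 40<len(x)<1500 and y.max()<170 and 190<x.mean()<345: print(k,len(x),x.mean().round(1),y.mean().round(1),x.min(),x.max(),y.min(),y.max())
O=np.array([.5865,-.202,0]);a=np.radians(-12.7);R=np.array([[np.cos(a),-np.sin(a),0],[np.sin(a),np.cos(a),0],[0,0,1]])
for n,u,v,z in(("s-",206.5,17.5,.021),("s+",293.3,17,.021),("tongue",251,96,.025),("pad",326,97,.038),("ejector",252,160,.03),("plate rear-",203,171,.209-.0),("plate rear+",317,170,.209)):
    X=onz(i,u,v,z);print(n,(R.T@(X-O)*1000).round(1))
tcp=bot.get_obs()["eef_pos"]; tb=R.T@(tcp-O)*1000; print("tcp",tb.round(1))
# carving in hand: plate underside z = tcp-24.5mm, top 16 above; rear top edge corners
for u,v,dz in((203,171,-8.5),(317,170,-8.5),(204,187,31.5),(304,187,31.5)):
    X=onz(i,u,v,tcp[2]+dz/1000);print("carv rear",(R.T@(X-O)*1000-tb).round(1))
```

```text
1 93 293.0 16.4 288 298 11 22
2 84 205.7 17.3 201 210 12 22
3 700 326.1 97.9 313 339 84 111
4 364 250.9 95.9 241 260 87 105
6 242 251.5 161.0 241 262 156 166
s- [-129.3  -42.1   21. ]
s+ [-129.7   41.6   21. ]
tongue [-56.5   0.3  25. ]
pad [-55.5  74.   38. ]
ejector [ 8.4  1.  30. ]
plate rear- [-19.8 -20.7 209. ]
plate rear+ [-20.3  37.9 209. ]
tcp [ 14.4   6.6 233.4]
carv rear [-37.8 -24.7  -8.5]
carv rear [-38.2  28.4  -8.5]
carv rear [-41.1 -17.8  31.5]
carv rear [-41.   17.   31.5]
```

B's stop sits at about -14 mm. I set the plate down before the mouth, first hovering about 6 mm above the floor.

Request:
step_arm:
  targets: "-1 -0.08 0.015 0 0 0 0.008;-1 -0.16 0.03 0 0 0 0.008;-1 -0.24 0.044 -0.04 0 0 0.008;-1 -0.275 0.051 -0.12 0 0 0.008;-1 -0.275 0.051 -0.2 0 0 0.008;-1 -0.275 0.051 -0.28 0 0 0.008;-1 -0.275 0.051 -0.34 0 0 0.008;-1 -0.275 0.051 -0.364 0 0 0.008;-1 -0.275 0.051 -0.364 0 0 0.008;-1 -0.275 0.051 -0.364 0 0 0.008"

```text
clock: 8.73
eef_pos: [0.4647, -0.1722, 0.0522]
tool_rot: [0.108, 0.994, 0.0, -0.001]
ft_force: [0.2, -0.9, -3.0]
grip_width: 0.0429
grasp_force: 62.7
```

Run:
```python
from h import *
o=bot.get_obs();print(o["eef_pos"],o["tool_rot"],o["ft_force"],o["joint_pos"].round(2),o["grip_width"])
c=lambda I,x,y:cv2.resize(I[y:y+75,x:x+100],(400,300),interpolation=cv2.INTER_CUBIC)
S=bot.camera("scene")[:,:,::-1];D=bot.camera("side")[:,:,::-1]
cv2.imwrite("pics/p7.png",np.clip(1.5*np.hstack([c(S,130,170),c(D,238,105)]),0,255).astype('uint8'))
```

```text
[ 0.46466616 -0.17218504  0.05223312] [ 1.07646041e-01  9.94189011e-01  3.15545014e-04 -6.64569170e-04] [ 0.16411915 -0.89792125 -3.04629741] [-0.36  0.39 -0.29  0.89  0.   -0.14] 0.0429345921640595
```

View pics/p7.png

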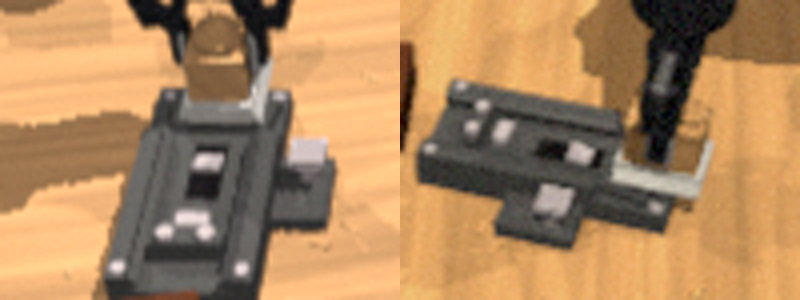

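The plate hovers between the lead-in cheeks, centred and in line with the channel. I lower it with a small trim.

Request:
step_arm:
  targets: "-1 0 -0.002 -0.004 0 0 -0.004;-1 0 -0.002 -0.008 0 0 -0.004;-1 0 -0.002 -0.012 0 0 -0.004;-1 0 -0.002 -0.014 0 0 -0.004;-1 0 -0.002 -0.014 0 0 -0.004;-1 0 -0.002 -0.014 0 0 -0.004"

```text
clock: 9.33
eef_pos: [0.4649, -0.1745, 0.0453]
tool_rot: [0.11, 0.994, 0.0, -0.0]
ft_force: [-0.1, -0.3, -3.4]
grip_width: 0.0433
grasp_force: 62.8
```

Request:
step_arm:
  targets: "-1 0 0 -0.002 0 0 0;-1 0.008 -0.0018 -0.003 0 0 0;-1 0.016 -0.0036 -0.003 0 0 0;-1 0.024 -0.0054 -0.003 0 0 0;-1 0.032 -0.0072 -0.003 0 0 0;-1 0.04 -0.009 -0.003 0 0 0;-1 0.048 -0.0108 -0.003 0 0 0;-1 0.056 -0.0126 -0.003 0 0 0;-1 0.056 -0.0126 -0.003 0 0 0"

```text
clock: 10.08
eef_pos: [0.4945, -0.1815, 0.0445]
tool_rot: [0.11, 0.994, -0.0, 0.001]
ft_force: [-0.8, -1.0, 6.4]
grip_width: 0.0432
grasp_force: 63.7
```

Request:
step_arm:
  targets: "-1 0.008 -0.0018 0.001 0 0 0;-1 0.016 -0.0036 0.001 0 0 0;-1 0.024 -0.0054 0.001 0 0 0;-1 0.032 -0.0072 0.001 0 0 0;-1 0.04 -0.009 0.001 0 0 0;-1 0.048 -0.0108 0.001 0 0 0;-1 0.056 -0.0126 0.001 0 0 0;-1 0.064 -0.0144 0.001 0 0 0;-1 0.072 -0.0162 0.001 0 0 0;-1 0.08 -0.018 0.001 0 0 0"

```text
clock: 10.92
eef_pos: [0.5335, -0.1902, 0.0445]
tool_rot: [0.11, 0.994, -0.0, 0.0]
ft_force: [-2.3, -2.3, 5.5]
grip_width: 0.0432
grasp_force: 63.7
```

Request:
step_arm:
  targets: "-1 0.007 -0.003 0.0005 0 0 0;-1 0.014 -0.0045 0.0005 0 0 0;-1 0.021 -0.006 0.0005 0 0 0;-1 0.028 -0.0076 0.0005 0 0 0;-1 0.035 -0.0092 0.0005 0 0 0;-1 0.042 -0.0108 0.0005 0 0 0;-1 0.049 -0.0124 0.0005 0 0 0;-1 0.056 -0.014 0.0005 0 0 0;-1 0.062 -0.0154 0.0005 0 0 0;-1 0.066 -0.0162 0.0005 0 0 0"

```text
clock: 11.75
eef_pos: [0.5645, -0.1973, 0.0445]
tool_rot: [0.11, 0.994, 0.0, -0.002]
ft_force: [-6.7, 1.2, 8.2]
grip_width: 0.0434
grasp_force: 64.1
```

Request:
step_arm:
  targets: "-1 0.002 -0.0004 0.001 0 0 0;-1 0.004 -0.0009 0.001 0 0 0;-1 0.006 -0.0013 0.001 0 0 0;-1 0.008 -0.0018 0.001 0 0 0;-1 0.01 -0.0022 0.001 0 0 0;-1 0.012 -0.0027 0.001 0 0 0;-1 0.012 -0.0027 0.001 0 0 0"

```text
clock: 12.33
eef_pos: [0.5698, -0.1985, 0.0446]
tool_rot: [0.11, 0.994, 0.001, -0.003]
ft_force: [-5.8, 1.6, 6.6]
grip_width: 0.043
grasp_force: 63.9
```

Request:
step_arm:
  targets: "-1 0.002 -0.0004 0 0 0 0;-1 0.004 -0.0009 0 0 0 0;-1 0.004 -0.0009 0 0 0 0"

```text
clock: 12.58
eef_pos: [0.5717, -0.1989, 0.0446]
tool_rot: [0.11, 0.994, 0.001, -0.003]
ft_force: [-6.4, 1.7, 6.3]
grip_width: 0.0432
grasp_force: 63.9
```

Request:
step_arm:
  targets: "-1 0.002 -0.0004 0 0 0 0;-1 0.004 -0.0009 0 0 0 0;-1 0.004 -0.0009 0 0 0 0"

```text
clock: 12.83
eef_pos: [0.5736, -0.1993, 0.0446]
tool_rot: [0.11, 0.994, 0.001, -0.003]
ft_force: [-6.2, 1.6, 6.5]
grip_width: 0.0433
grasp_force: 63.9
```

Request:
step_arm:
  targets: "-1 0.002 -0.0004 0 0 0 0;-1 0.004 -0.0009 0 0 0 0;-1 0.004 -0.0009 0 0 0 0"

```text
clock: 13.08
eef_pos: [0.5755, -0.1998, 0.0446]
tool_rot: [0.11, 0.994, 0.001, -0.003]
ft_force: [-5.7, 1.8, 7.6]
grip_width: 0.0434
grasp_force: 63.9
```

Request:
step_arm:
  targets: "-1 0.002 -0.0004 0 0 0 0;-1 0.004 -0.0009 0 0 0 0;-1 0.004 -0.0009 0 0 0 0"

```text
clock: 13.33
eef_pos: [0.5774, -0.2002, 0.0445]
tool_rot: [0.11, 0.994, 0.001, -0.003]
ft_force: [-6.8, 1.0, 7.5]
grip_width: 0.0431
grasp_force: 63.8
```

Request:
step_arm:
  targets: "-1 0.002 -0.0004 0 0 0 0;-1 0.004 -0.0009 0 0 0 0;-1 0.004 -0.0009 0 0 0 0"

```text
clock: 13.58
eef_pos: [0.5777, -0.2003, 0.0446]
tool_rot: [0.11, 0.994, 0.001, -0.004]
ft_force: [-10.8, 2.2, 9.8]
grip_width: 0.0432
grasp_force: 64.1
```

The motion has stopped and the force is rising, so this looks like the stop block. A little more to confirm.

Request:
step_arm:
  targets: "-1 0.002 -0.0004 0 0 0 0;-1 0.004 -0.0009 0 0 0 0;-1 0.006 -0.0013 0 0 0 0;-1 0.006 -0.0013 0 0 0 0;-1 0.006 -0.0013 0 0 0 0"

```text
clock: 14.0
eef_pos: [0.5778, -0.2003, 0.0446]
tool_rot: [0.11, 0.994, 0.001, -0.007]
ft_force: [-19.5, 4.1, 17.0]
grip_width: 0.0432
grasp_force: 64.8
```

Run:
```python
from h import *
# catch B pad height: pad blob in wrist view, compare with z 38 (up) or 31 (down) via known y=74
i=bot.camera_info("wrist");I=bot.camera("wrist")[:,:,::-1];cv2.imwrite("pics/w8.png",I)
O=np.array([.5865,-.202,0]);a=np.radians(-12.6);R=np.array([[np.cos(a),-np.sin(a),0],[np.sin(a),np.cos(a),0],[0,0,1]])
for off in(-9,-11,-13):
  for z in(31,38):print(off,z,proj(i,O+R@(np.array([-42+off,74,z])/1000)).round(1))
from scipy import ndimage as N
for n in("wrist","side"):
  J=I if n=="wrist" else bot.camera("side")[:,:,::-1]
  l,k=N.label(J.min(2)>125)
  for b in range(1,k+1):
    y,x=np.where(l==b)
    if 15<len(x)<4000:print(n,len(x),x.mean().round(1),y.mean().round(1),x.min(),x.max(),y.min(),y.max())
j=bot.camera_info("side")
for z in(31,38):print("side pad",z,proj(j,O+R@(np.array([-53,74,z])/1000)).round(1))
```

```text
-9 31 [411.4 160. ]
-9 38 [418.2 162.6]
-11 31 [411.9 155.8]
-11 38 [418.7 158.3]
-13 31 [412.4 151.7]
-13 38 [419.3 154. ]
wrist 69 353.2 100.6 347 359 98 105
wrist 1595 255.1 146.0 235 275 127 165
wrist 2083 254.9 177.8 199 312 167 202
wrist 59 426.4 186.0 421 436 184 189
wrist 188 269.5 270.6 256 286 266 277
wrist 30 328.2 280.2 326 332 277 284
wrist 107 303.6 343.0 294 311 337 347
wrist 120 84.8 352.1 77 92 342 363
wrist 45 429.6 348.2 426 434 343 352
wrist 40 508.2 347.2 503 511 345 352
wrist 526 133.2 371.7 114 144 354 383
wrist 68 378.8 358.6 375 384 355 363
wrist 268 386.3 377.7 375 401 369 383
side 26 187.9 321.9 185 191 313 330
side 21 193.8 336.6 191 198 332 340
side 25 200.8 340.2 195 207 337 343
side pad 31 [275.4 156.3]
side pad 38 [275.5 154.7]
```

Run:
```python
from h import *
i=bot.camera_info("wrist")
O=np.array([.5865,-.202,0]);a=np.radians(-12.6);R=np.array([[np.cos(a),-np.sin(a),0],[np.sin(a),np.cos(a),0],[0,0,1]])
I=cv2.imread("pics/w8.png");print(I[150,225:285:2].min(1));print(I[120:205:3,255].min(1))
for z in(18,20,25):
  for x in(-70,-50):
    print(z,x,[proj(i,O+R@(np.array([x,y,z])/1000)).round(1).tolist() for y in(-10,10)])
print("plate rear",[(x,z,proj(i,O+R@(np.array([x,0,z])/1000)).round(1).tolist()) for x in(-47,-49) for z in(20,36)])
```

```text
[108 107 107  95  24 174 232 230 231 230 230 230 230 231 231 231 231 231
 231 232 231 231 231 231 232 203  44  81 110 112]
[ 47  45 117 232 227 225 228 230 233 230 231 230 223 219 219 194 118 133
 196 239 239 240  86  74  77  72  73  75  74]
18 -70 [[236.9, 117.8], [276.8, 117.8]]
18 -50 [[237.5, 157.4], [276.2, 157.4]]
20 -70 [[236.6, 118.0], [277.0, 118.0]]
20 -50 [[237.3, 158.0], [276.4, 158.1]]
25 -70 [[236.0, 118.5], [277.6, 118.6]]
25 -50 [[236.7, 159.7], [276.9, 159.8]]
plate rear [(-47, 20, [256.8, 163.8]), (-47, 36, [256.7, 170.2]), (-49, 20, [256.8, 160.0]), (-49, 36, [256.7, 166.0])]
```

The stop is hard: 0.1 mm of motion at 20 N. The tongue shows 41 px wide right behind the plate, which fits the up position. I ease the push, pulling back slightly to test the lock.

Request:
step_arm:
  targets: "-1 -0.003 0.0007 0 0 0 0;-1 -0.006 0.0013 0 0 0 0;-1 -0.009 0.002 0.0005 0 0 0;-1 -0.012 0.0027 0.0005 0 0 0;-1 -0.014 0.0031 0.0005 0 0 0;-1 -0.016 0.0036 0.0005 0 0 0;-1 -0.016 0.0036 0.0005 0 0 0"

```text
clock: 14.68
eef_pos: [0.5759, -0.1999, 0.0445]
tool_rot: [0.11, 0.994, 0.0, -0.001]
ft_force: [-4.5, 1.4, 1.2]
grip_width: 0.0429
grasp_force: 63.1
```

Request:
step_arm:
  targets: "-1 -0.002 0.0004 0 0 0 0;-1 -0.004 0.0009 0 0 0 0;-1 -0.006 0.0013 0 0 0 0;-1 -0.006 0.0013 0 0 0 0;-1 -0.006 0.0013 0 0 0 0"

```text
clock: 15.1
eef_pos: [0.5754, -0.1999, 0.0453]
tool_rot: [0.11, 0.994, -0.0, 0.001]
ft_force: [3.3, 0.3, -6.0]
grip_width: 0.043
grasp_force: 62.6
```

It is locked: the pull only builds force. I relax, open and lift away.

Request:
step_arm:
  targets: "-1 0.004 -0.0009 0 0 0 0;-1 0.004 -0.0009 0 0 0 0;-0.2 0.004 -0.0009 0 0 0 0;0.3 0.004 -0.0009 0 0 0 0;0.9 0.004 -0.0009 0 0 0 0;0.9 0.004 -0.0009 0 0 0 0;0.9 0.004 -0.0009 0 0 0 0;0.9 0.004 -0.0009 0 0 0 0"

```text
clock: 15.77
eef_pos: [0.5764, -0.2004, 0.0459]
tool_rot: [0.11, 0.994, -0.0, 0.001]
ft_force: [0.2, 0.2, 0.7]
grip_width: 0.0811
grasp_force: 0.0
```

Request:
step_arm:
  targets: "0.9 0 0 0.03 0 0 0;0.9 0 0 0.08 0 0 0;0.9 0 0 0.14 0 0 0;0.9 0 0 0.2 0 0 0;0.9 0 0 0.26 0 0 0;0.9 0 0 0.3 0 0 0;0.9 0 0 0.3 0 0 0;0.9 0 0 0.3 0 0 0"

```text
clock: 16.43
eef_pos: [0.577, -0.2005, 0.1973]
tool_rot: [0.11, 0.994, -0.001, 0.002]
ft_force: [-0.5, -0.0, -0.8]
grip_width: 0.081
grasp_force: 0.0
```

Run:
```python
from h import *
from scipy import ndimage as N
i=bot.camera_info("wrist");I=bot.camera("wrist")[:,:,::-1];cv2.imwrite("pics/w9.png",I)
O=np.array([.5865,-.202,0]);a=np.radians(-12.6);R=np.array([[np.cos(a),-np.sin(a),0],[np.sin(a),np.cos(a),0],[0,0,1]])
l,k=N.label(I.min(2)>150)
for b in range(1,k+1):
    y,x=np.where(l==b)
    if 40<len(x)<4000 and y.mean()<290:print(len(x),x.mean().round(1),y.mean().round(1),x.min(),x.max(),y.min(),y.max(),(R.T@(onz(i,x.mean(),y.mean(),.038)-O)*1000).round(1))
for n,p in(("tongue",(-60,0,25)),("pad up",(-54,74,38)),("pad down",(-54,74,31)),("plate rear",(-47,0,36)),("plate rear38",(-47,25,36))):print(n,proj(i,O+R@(np.array(p)/1000)).round(1))
```

```text
106 209.0 36.7 204 214 31 42 [-126.9  -40.9   38. ]
108 304.8 36.1 300 310 31 42 [-127.4   38.7   38. ]
820 340.2 124.9 326 355 111 139 [-54.8  73.2  38. ]
420 257.0 121.5 247 267 112 131 [-57.8  -1.   38. ]
378 261.3 137.0 230 286 133 164 [-44.1   2.8  38. ]
519 457.9 185.1 451 467 141 212 [  0.7 187.8  38. ]
66 243.2 218.7 238 249 216 222 [ 34.7 -14.5  38. ]
61 272.6 218.6 267 278 216 222 [34.5 14.1 38. ]
69 216.0 239.5 212 220 235 244 [ 56.7 -41.6  38. ]
66 299.9 239.2 296 304 235 243 [56.3 41.3 38. ]
tongue [258.2 117.9]
pad up [341.  125.9]
pad down [339.2 125.2]
plate rear [258.2 133.5]
plate rear38 [285.8 133.5]
```

The plate has stayed home unheld (rear edge at row 133, holder x about -47), with the tongue up behind it. I hand in.

```bash
python3 -c "
from workcell import bot
print(bot.job_done())"
```

```text
the job is handed in; nothing more can be done
None
```

The job is handed in, with no verdict returned: the carving sits against holder B's stop with the catch holding behind it (a gentle pull did not draw it out), the gripper is open and clear, and I did not touch the gouge, mallet or stone.

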